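# Set up a self-watering planter and open its filler

## Robot

A 6-joint arm with a two-finger parallel gripper is mounted at the origin on the work surface. World frame = base frame: x ahead of the robot, y to its left, z up, the work surface at z = 0. Lengths are in m, angles in rad, forces in N, time in s.
With the tool pointing down it reaches from about 0.225 to 0.725 m from the base axis. Payload 3.1 kg.
Tool frame: the origin (TCP) lies between the finger pads; the fingertips stand 11 mm ahead of it and the grasp point (between the pads) lies 8 mm behind it; z points along the fingers, y is the line along which they close (so a half turn about z gives the same grasp; the last joint's range is limited). The gripper opens to 85 mm and grips with 20 to 120 N. Pads are 22 mm wide; open, the fingers measure 114 mm over their backs; the gripper's body (76 mm by 85 mm) begins 54 mm behind the grasp point. The pads swing forward as they close: fully open they stand 13 mm farther back than shut.
Start: joints at [1.084, 0.048, 0.099, 1.622, 0, 1.443], TCP at [0.184, 0.492, 0.204] pointing down, gripper open.
Joint ranges: [-2.91, 2.91], [-0.99, 1.94], [-1.21, 1.42], [-2.12, 2.29], [-1.49, 1.47], [-3.14, 3.14]. Speed limits (rad/s): [2.79, 2.79, 3.14, 3.14, 3.14, 3.14].

## Interface

Orientations are given as [roll, pitch, yaw] about the fixed x, y, z axes, in that order (R = Rz(yaw) Ry(pitch) Rx(roll)).
In Python, from plant import env gives the robot as it stands. Calls block until the motion is done:
- env.reach(position, orientation): joint-space move of the TCP to a pose.
- env.move_straight(position, attitude=None, feed=0.15, force_limit=None): straight line of the TCP; attitude=None keeps the orientation; feed is the mean speed in m/s. With force_limit (N) it stops when the force on the tool has changed by that much, and returns True; else False.
- env.set_joints(angles): joint-space move.
- env.let_go() and env.close_gripper(squeeze=None): open the fingers fully, or close them until they stop; squeeze is the grip in N (None keeps the last).
- env.hold(seconds).
- env.ik(position, orientation): joint angles nearest the present ones, or None.
- env.snapshot(name): name is "scene" or "top"; returns a dict with "color" (420x560x3 uint8, red, green, blue), "range_z" (420x560 float32, m along the optical axis (not along the pixel's ray), 0 where there is no reading), "mtx" (3x3 intrinsics, pixels), "R" (3x3) and "t" (3): a world point X has camera coordinates R X + t. Camera axes: x right, y down, z forward; pixel columns grow to the right and rows downward; lengths in m; the calibration is good to about 2 mm. A picture is of the moment at which its call begins.
A pose or a line that the arm cannot do raises env.MotionError and nothing moves.
- env.close_job(): hands the job in; it is judged then, once.
Readings, each from a call of its own:
- env.current_time(): time.
- env.current_joints(): joint angles.
- env.current_dq(): joint speeds.
- env.current_tau(): joint torques, N m.
- env.current_eef_pos(): TCP position.
- env.current_ee_rot(): TCP orientation.
- env.current_wrist_force(): force on the tool from outside, world axes, zero at the start.
- env.current_ft_torque(): the same for the moment, N m.
- env.current_finger_gap(): opening from 0.0 (shut) to 1.0 (fully open).
- env.current_gripper_force(): force on a finger pad.
Only numpy, scipy, OpenCV 4.12 (cv2) and the standard library are available. Lean on these libraries where they do the work, as an engineer would, in place of code of your own. Each camera call takes 0.05 s, during which the arm holds its last target. There are 200 camera calls.

## Task

Set up the self-watering planter on the desk: stand the empty green plastic inner pot upright and fully home in the white cover pot, then open the water filler beside it. Nobody knows whether the black filler cap has a right-hand or a left-hand thread, so try it both ways, turn it loose the way it gives, and lift it straight off. Finish while still holding the cap steady in the gripper, raised at least 5 cm from where it sat and touching nothing else; leave the inner pot in its place and do not disturb the router, the mug or the jar.

Things in the scene. Friction and masses are not known exactly. Their poses are not given: they have to be found in the camera images.
- planter: Heavy white ceramic planter that cannot move. Foot: a block 120 mm (its x) by 270 mm (its y), 30 mm high; origin at the centre of its underside, z up. On top of the foot stand the round cover pot (axis at y = -70 mm) and the filler neck with its cap (axis at y = +70 mm).
- cover_floor (a point): Centre of the inner floor of the cover pot, 44 mm above the table. The cover pot is a tapered white pot open at the top, inside radius 26 mm at the floor and 33 mm at the rim, wall 4 mm, rim 42 mm above this floor (86 mm above the table). The inner pot stands on this floor when home and then rises 33 mm above the rim.
- filler (a point): Point on the filler axis at the top face of the foot, 30 mm above the table, axes as the planter's. The neck is an upright grey stub of 26 mm diameter, 20 mm high, with three small lugs. The cap sits over it.
- cap: Loose round black ribbed screw cap with a orange bar on its top (from the centre along its +x), 56 mm diameter, 38 mm high, 90 g; origin at the centre of its underside, z up. Screwed on, its origin is 1 mm above filler and its x axis points about as the planter's x axis. Thread: see cap_grip.
- inner_pot: Empty loose green plastic pot, tapered and open at the top, 75 mm high, 44 mm diameter at the foot; its top 22 mm is a straight band of 60 mm diameter, wall 3.5 mm, 110 g. Origin at the centre of its underside, z up. Starts upright on the table.
- router: Bystander: white router 120 x 170 x 30 mm with two upright black antennas 155 mm high on its far side; origin at the centre of its underside.
- mug: Bystander: blue mug, 80 mm diameter, 90 mm high; origin at the centre of its underside.
- jar: Bystander: amber glass jar with a wooden lid, 68 mm diameter, 85 mm high; origin at the centre of its underside.
- cap_grip (a point): On the cap's axis, 29 mm above its underside, at the height to grip. Quick thread without rise, easy: one way round (differs from start to start, cannot be seen) a hard stop comes after about 5 degrees; the other way it turns 60 degrees to its stop. From 48 degrees on it lifts straight off; before, it is held down with 2 mm of play up and 1.5 mm sideways. Lifted 20 mm it is clear of the neck.
There are look-alikes about, which are no part of the job. Of the things like the cap, leave any that is blue, pink or turquoise; of the rest the smaller one is meant.

How it is judged:
By the outcome, as a careful person would: the job done as asked, in the order asked, and still so for the second after the job is handed in, while the arm keeps its last pose, push and grip.
It also fails if it takes over 48 s, if anything falls off the work surface, if the arm or the gripper's body presses on something with over 40 N, if the wrist force passes 120 N, or if a joint passes its speed limit or range.

## Working session

There is one attempt and no reset: what is moved stays moved. The work goes in short steps, each a Python script; the robot and the scene stay as the last script left them, time stands still between calls to the robot, and variables do not carry over. Pictures are saved under pics/ and viewed, at most 10 in all, crops included, and the job is handed in when it is done.

```bash
mkdir -p pics; ls
cat > h.py <<'E'
import numpy as np, cv2
from plant import env
def snap(name,fn=None):
    s=env.snapshot(name)
    if fn: cv2.imwrite('pics/'+fn+'.png',s['color'][:,:,::-1]); np.savez('pics/'+fn+'.npz',**s)
    return s
def cloud(s):
    z=s['range_z'].astype(float);v,u=np.indices(z.shape);K=s['mtx']
    P=np.stack([(u-K[0,2])/K[0,0]*z,(v-K[1,2])/K[1,1]*z,z],-1)
    W=(P-s['t'])@s['R']; W[z==0]=np.nan
    return W
E
python3 - <<'E'
from h import *
a=snap('scene','s0');b=snap('top','t0')
for s in(a,b): print(s['mtx'],s['R'],s['t'])
print(env.current_time(),env.current_ee_rot())
E
```

```text
pics
[[461.10650361   0.         277.66017968]
 [  0.         461.10650361 203.19881916]
 [  0.           0.           1.        ]] [[-0.87006021  0.4929194   0.00506799]
 [ 0.36463678  0.65047677 -0.66627321]
 [-0.3317156  -0.57784984 -0.7456905 ]] [ 0.4403744  -0.19122957  1.55111183]
[[525.74091024   0.         274.92054051]
 [  0.         525.74091024 210.44830906]
 [  0.           0.           1.        ]] [[-0.0133073  -0.9999053   0.00350922]
 [-0.99517887  0.01290318 -0.09722406]
 [ 0.09716957 -0.00478609 -0.99525633]] [0.04806212 0.5301549  1.36365293]
0.1 [-3.13946355e+00 -2.87072151e-04  2.78282186e+00]
```

View pics/s0.png

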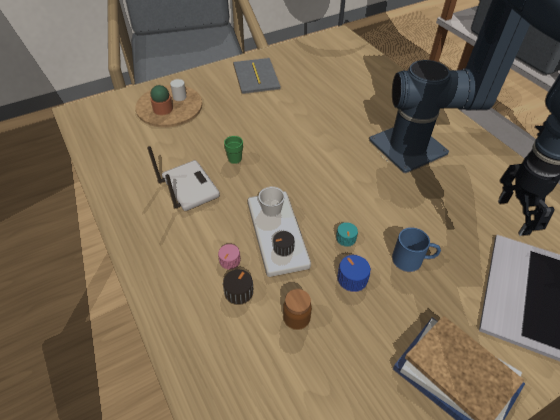

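View pics/t0.png

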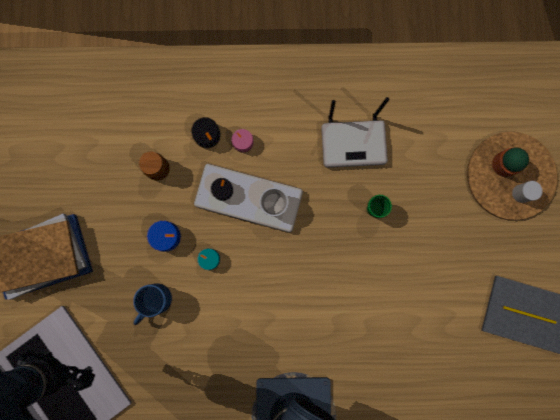

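Cap-like things (top view): black on the planter (222,189), larger black (206,132), blue (164,236), pink (242,140) and turquoise (208,259). Coloured ones are out, and of the two blacks the one on the planter neck is smaller. The green inner pot is at (379,207) and the cover pot at (274,202).

Run:
```python
from h import *
s=dict(np.load('pics/t0.npz'));W=cloud(s);c=s['color']
cv2.imwrite('pics/c0.png',cv2.resize(c[110:250,185:405,::-1],None,fx=3.6,fy=3.6,interpolation=cv2.INTER_CUBIC))
def fit(name,u,v,r,z0,z1):
    P=W[v-r:v+r,u-r:u+r].reshape(-1,3);P=P[(P[:,2]>z0)&(P[:,2]<z1)]
    (cx,cy),R=cv2.minEnclosingCircle(P[:,:2].astype(np.float32))
    print(name,len(P),'enc',cx,cy,R,'med',np.median(P,0),'zmax',P[:,2].max())
fit('cap',222,189,16,.058,.09)
fit('capbig',206,132,18,.03,.15)
fit('cover',274,202,22,.078,.1)
fit('inner',379,207,18,.066,.09)
fit('jar',154,166,20,.07,.12)
fit('mug',152,300,24,.08,.12)
fit('router',355,145,40,.02,.05)
m=(W[...,2]>.022)&(W[...,2]<.036); m[:160]=0;m[235:]=0;m[:,:188]=0;m[:,308:]=0
P=W[m]; r=cv2.minAreaRect(P[:,:2].astype(np.float32)); print('foot',r,len(P))
# fits from scene view
s=dict(np.load('pics/s0.npz'));W=cloud(s)
fit('cap_s',284,243,16,.058,.09);fit('cover_s',271,202,22,.078,.1);fit('inner_s',234,146,18,.066,.09)
```

```text
cap 379 enc 0.5859953761100769 0.17993788421154022 0.02869942970573902 med [0.58589873 0.17930474 0.06950905] zmax 0.07640579215321323
capbig 633 enc 0.7427569031715393 0.22443388402462006 0.03784164786338806 med [0.74100094 0.22436155 0.0497711 ] zmax 0.061575896366019296
cover 169 enc 0.547770619392395 0.045756809413433075 0.036668192595243454 med [0.55234114 0.04803362 0.08596697] zmax 0.09295398940952723
inner 122 enc 0.5349484086036682 -0.22480712831020355 0.029987556859850883 med [ 0.53291475 -0.22382432  0.07458505] zmax 0.0806805887070279
jar 445 enc 0.6518114805221558 0.3597416579723358 0.030817536637187004 med [0.65078461 0.35795637 0.08486082] zmax 0.09247572858189948
mug 218 enc 0.2973727881908417 0.3622044324874878 0.048531170934438705 med [0.3013254  0.36288538 0.0895055 ] zmax 0.10034559681194116
router 2818 enc 0.7108752727508545 -0.17257995903491974 0.09953706711530685 med [ 0.70874165 -0.17110274  0.0302528 ] zmax 0.04962539401524882
foot ((0.5663033723831177, 0.1131410300731659), (0.26963678002357483, 0.12105210870504379), 73.9339370727539) 3354
cap_s 332 enc 0.5902944207191467 0.1774306297302246 0.029758283868432045 med [0.59196534 0.18084949 0.06884783] zmax 0.07500799307168331
cover_s 174 enc 0.5525062084197998 0.04217706248164177 0.03786085173487663 med [0.54962754 0.03844431 0.08393378] zmax 0.09094082087790947
inner_s 112 enc 0.5389458537101746 -0.22746987640857697 0.03323554992675781 med [ 0.53909382 -0.22520303  0.07234753] zmax 0.08040861299659678
```

View pics/c0.png

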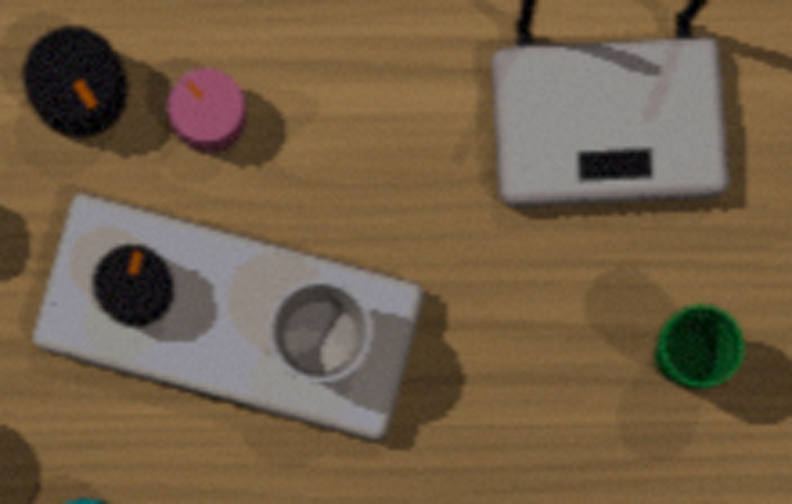

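The crop confirms it: the small black cap with the orange bar sits on the planter neck, and the larger black one is loose on the table. I'll plan, then pick the inner pot.

```bash
cat >> h.py <<'E'
D=np.deg2rad
CAP=np.array([.5857,.1804]); COV=np.array([.5469,.0458]); POT=np.array([.535,-.225])
def ori(deg): return [np.pi,0,D(deg)]
E
python3 - <<'E'
from h import *
for y in (74,-106):
    for n,p in (('pot',[*POT,.058]),('cov',[*COV,.102])):
        q=env.ik(p,ori(y)); print(n,y,None if q is None else np.round(q,2))
for y in range(-180,180,30):
    q=env.ik([*CAP,.052],ori(y)); print('cap',y,None if q is None else np.round(q[5],2))
env.reach([*POT,.16],ori(74 if env.ik([*POT,.058],ori(74)) is not None else -106))
s=snap('top','t1'); W=cloud(s); c=s['color'].astype(int)
print(env.current_time(),env.current_eef_pos(),env.current_joints())
E
```

```text
pot 74 [-0.51  0.21 -0.02  1.35  0.    1.34]
cov 74 [-0.04  0.11 -0.04  1.42  0.    1.81]
pot -106 [-0.51  0.21 -0.02  1.35  0.   -1.81]
cov -106 [-0.04  0.11 -0.04  1.42  0.   -1.33]
cap -180 0.19
cap -150 -0.33
cap -120 -0.86
cap -90 -1.38
cap -60 -1.9
cap -30 -2.43
cap 0 -2.95
cap 30 2.81
cap 60 2.28
cap 90 1.76
cap 120 1.24
cap 150 0.71
2.9667 [ 0.53533761 -0.22410862  0.16009853] [-5.12127627e-01  1.86896210e-01  1.64005579e-01  1.54781565e+00
  2.23832663e-04  1.33645205e+00]
```

Run:
```python
from h import *
print(env.move_straight([*POT,.058],feed=.12,force_limit=15),env.current_eef_pos())
env.close_gripper(30); print('gap',env.current_finger_gap()*85,env.current_gripper_force(),env.current_time())
p=env.current_eef_pos(); env.move_straight([p[0],p[1],.17],feed=.15)
print(env.current_finger_gap()*85,env.current_wrist_force())
a=snap('scene','s1');b=snap('top','t1b')
x=cv2.resize(a['color'][90:230,150:330,::-1],None,fx=2.2,fy=2.2); y=cv2.resize(b['color'][140:280,300:480,::-1],None,fx=2.2,fy=2.2)
cv2.imwrite('pics/g1.png',np.hstack([x,y])); print(env.current_time())
```

```text
False [ 0.53572513 -0.22538324  0.05908206]
gap 0.12921568032533529 0.0 4.7333
0.03931799081877197 [ 0.32784648  0.14578789 -0.60307687]
5.7333
```

View pics/g1.png

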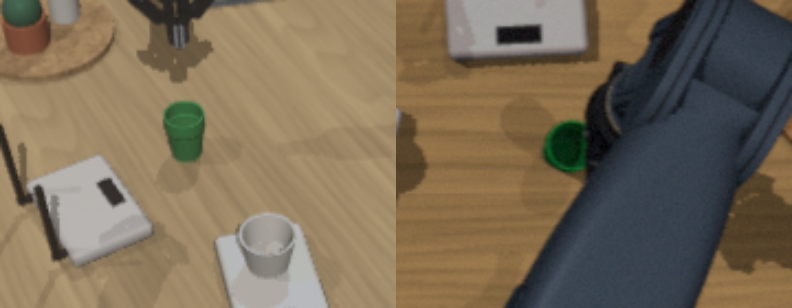

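The gripper closed on nothing: the pot still stands at scene (234,149), with the fingers shut above and behind it at scene (231,110). I'll measure the fingers against the pot.

Run:
```python
from h import *
def proj(s,X):
    c=s['R']@np.array(X)+s['t']; k=s['mtx']@(c/c[2]); return k[:2].round(1)
for n in('s0','s1','t0','t1','t1b'):
    s=dict(np.load('pics/%s.npz'%n)) if n!='t1' else None
    if s is None: continue
    W=cloud(s);c=s['color'].astype(int)
    g=(c[...,1]>1.6*c[...,0])&(c[...,1]>1.6*c[...,2])&(c[...,1]>50)&(np.linalg.norm(W[...,:2]-POT,axis=2)<.12)
    P=W[g]; print(n,len(P),P.min(0).round(3),P.max(0).round(3))
    T=P[P[:,2]>.066]; print('  top',cv2.minEnclosingCircle(T[:,:2].astype(np.float32)))
    if n!='s0': print('  proj tip',proj(s,[.5355,-.225,.159]),proj(s,[.5355,-.225,.4]))
print(env.current_eef_pos(),env.current_ee_rot(),env.current_joints())
s=dict(np.load('pics/s1.npz'));W=cloud(s)
for v in range(86,114,4): print(v,s['range_z'][v,226:240:3].round(2),W[v,231].round(3))
```

```text
s0 323 [ 0.511 -0.26   0.007] [ 0.568 -0.196  0.079]
  top ((0.5389458537101746, -0.22746987640857697), 0.03323554992675781)
s1 338 [ 0.511 -0.263  0.007] [ 0.568 -0.193  0.079]
  top ((0.5387826561927795, -0.2252987027168274), 0.03405502438545227)
  proj tip [232.5 120.5] [226.2  46.8]
t0 186 [ 0.505 -0.273 -0.004] [ 0.563 -0.195  0.08 ]
  top ((0.5350835919380188, -0.22473420202732086), 0.030016647651791573)
  proj tip [386.2 201.6] [412.9 187.5]
t1b 129 [ 0.505 -0.249 -0.002] [ 0.563 -0.196  0.249]
  top ((0.5329736471176147, -0.2211349755525589), 0.032317131757736206)
  proj tip [386.2 201.6] [412.9 187.5]
[ 0.53408704 -0.2244803   0.16820809] [-3.13854520e+00 -7.55338096e-04  1.29153378e+00] [-5.13638114e-01  1.88774245e-01  1.82234148e-01  1.56739578e+00
  2.69581312e-05  1.33641956e+00]
86 [1.27 1.28 1.27 1.28 1.29] [ 0.536 -0.214  0.287]
90 [1.28 1.29 1.28 1.29 1.32] [ 0.537 -0.213  0.275]
94 [1.29 1.74 1.29 1.3  1.31] [ 0.537 -0.217  0.259]
98 [1.31 1.31 1.31 1.31 1.32] [ 0.538 -0.216  0.247]
102 [1.32 1.32 1.33 1.33 1.7 ] [ 0.54  -0.213  0.235]
106 [1.33 1.33 1.33 1.34 1.69] [ 0.54  -0.217  0.219]
110 [1.69 1.34 1.34 1.68 1.68] [ 0.54  -0.219  0.203]
```

Run:
```python
from h import *
env.move_straight([*POT,.12],feed=.15); env.hold(.2)
print(env.current_eef_pos(),env.current_wrist_force())
a=snap('scene','s2');W=cloud(a)
cv2.imwrite('pics/g2.png',cv2.resize(a['color'][70:180,180:290,::-1],None,fx=5,fy=5,interpolation=cv2.INTER_CUBIC))
for v in range(100,140,3): print(v,W[v,233].round(3))
```

```text
[ 0.53591597 -0.22553474  0.12167564] [-0.19167359 -0.15217481 -0.4040114 ]
100 [ 0.536 -0.207  0.244]
103 [ 0.536 -0.21   0.232]
106 [ 0.536 -0.21   0.222]
109 [ 0.535 -0.214  0.208]
112 [ 0.536 -0.213  0.198]
115 [ 0.536 -0.217  0.185]
118 [ 0.537 -0.216  0.175]
121 [ 0.539 -0.214  0.166]
124 [ 0.54  -0.213  0.156]
127 [ 0.47  -0.382 -0.002]
130 [ 0.478 -0.365 -0.   ]
133 [ 0.484 -0.352 -0.001]
136 [ 0.526 -0.254  0.074]
139 [ 0.529 -0.249  0.066]
```

View pics/g2.png

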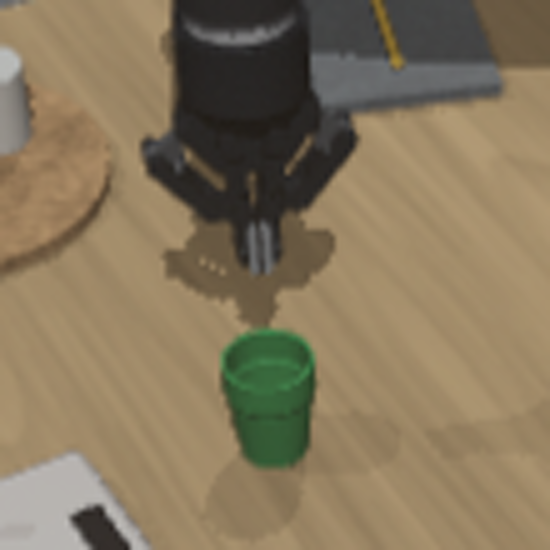

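The picture shows the shut tips at scene (232,124), z ≈ 0.152. The reported TCP (0.122) would put them at 0.111, so the tool is about 4 cm higher than reported and closed above the pot. I'll check this by touching the table beside it.

Run:
```python
from h import *
q=[.50,-.14]
env.move_straight([*q,.10],feed=.2)
env.move_straight([*q,.02],feed=.12,force_limit=8)
print(env.current_eef_pos(),env.current_wrist_force())
print(env.move_straight([*q,-.04],feed=.04,force_limit=8))
print(env.current_eef_pos(),env.current_wrist_force(),env.current_finger_gap())
env.move_straight([*q,.06],feed=.2)
print(env.current_time())
```

```text
[ 0.50066742 -0.14052966  0.02070032] [0.11729162 0.13581658 0.0814298 ]
True
[ 0.49954901 -0.13983244 -0.02751579] [-1.31009301 -0.22559781  3.89875881] 0.0007128682316552044
9.5833
```

The table contact at reading −0.0275 (expected +0.011) confirms that true z = reported + 0.039. I'll apply that and grasp.

```bash
cat >> h.py <<'E'
ZO=.039
def T(xy,z): return [xy[0],xy[1],z-ZO]
E
python3 - <<'E'
from h import *
env.let_go()
env.move_straight(T(POT,.14),feed=.25)
print(env.move_straight(T(POT,.058),feed=.1,force_limit=10),env.current_eef_pos())
env.close_gripper(30); print('gap',env.current_finger_gap()*85,env.current_gripper_force())
env.move_straight(T(POT,.20),feed=.2)
print('gap',env.current_finger_gap()*85,env.current_wrist_force(),env.current_time())
env.move_straight(T(COV,.20),feed=.25)
a=snap('scene','s3');print(env.current_time(),env.current_eef_pos())
cv2.imwrite('pics/g3.png',cv2.resize(a['color'][110:260,195:345,::-1],None,fx=4,fy=4,interpolation=cv2.INTER_CUBIC))
E
```

```text
False [ 0.53559384 -0.22528094  0.0198151 ]
gap 57.50505808950702 33.400175339177736
gap 57.5602700017563 [ 0.50958657 -0.37284736 -1.77853459] 13.1083
14.3917 [0.54681666 0.04466866 0.16079147]
```

View pics/g3.png

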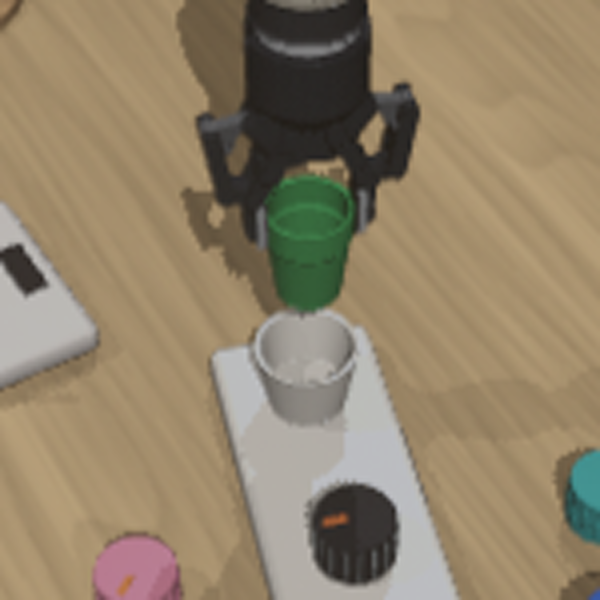

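Pot held upright at scene (272,170), above the cover pot rim (271,197). I'll measure its offset from the cover axis, then lower it with a force limit.

Run:
```python
from h import *
a=dict(np.load('pics/s3.npz'));W=cloud(a);c=a['color'].astype(int)
g=(c[...,1]>1.5*c[...,0])&(c[...,1]>1.5*c[...,2])&(c[...,1]>45)&(np.linalg.norm(W[...,:2]-COV,axis=2)<.1)
P=W[g];zt=np.percentile(P[:,2],99);print('z',np.percentile(P[:,2],[1,99]))
T1=P[P[:,2]>zt-.02]
from scipy.optimize import least_squares
def circ(Q,R): # outer surface facing camera
    f=least_squares(lambda p:np.hypot(Q[:,0]-p[0],Q[:,1]-p[1])-R,Q[:,:2].mean(0)-[.02,.02],loss='soft_l1',f_scale=.003);return f.x
# lower taper: outer only
L=P[(P[:,2]<zt-.025)&(P[:,2]>zt-.07)]
R=.022+.006*(L[:,2]-(zt-.075))/.053
print('pot axis',circ(L,R),len(L))
w=(c.min(2)>70)&(np.linalg.norm(W[...,:2]-COV,axis=2)<.05)&(W[...,2]>.05)&(W[...,2]<.08)
Q=W[w]; rim=W[(c.min(2)>70)&(np.linalg.norm(W[...,:2]-COV,axis=2)<.05)&(W[...,2]>.08)&(W[...,2]<.095)]
out=Q[((Q[:,:2]-COV)@np.array([.6,.8]))>.02]
print('cover axis',circ(out,.030+.007*(out[:,2]-.044)/.042),len(out),'rim enc',cv2.minEnclosingCircle(rim[:,:2].astype(np.float32)))
```

```text
z [0.14782445 0.21729414]
pot axis [0.54969543 0.04268285] 252
cover axis [0.55124973 0.04173225] 104 rim enc ((0.5512132048606873, 0.04361219331622124), 0.038126230239868164)
```

Run:
```python
from h import *
o=COV+[.001,0]
print(env.move_straight(T(o,.112),feed=.12,force_limit=12),env.current_eef_pos()[2]+ZO,env.current_wrist_force())
print(env.move_straight(T(o,.092),feed=.03,force_limit=8),env.current_eef_pos()[2]+ZO,env.current_wrist_force(),env.current_time())
a=snap('scene','s4');W=cloud(a)
cv2.imwrite('pics/g4.png',cv2.resize(a['color'][110:260,195:345,::-1],None,fx=4,fy=4,interpolation=cv2.INTER_CUBIC))
```

```text
False 0.11290989981451469 [-0.49792855  0.23536326 -0.37388612]
True 0.10312365941399615 [0.27446617 0.06903716 4.1847466 ] 15.7083
```

View pics/g4.png

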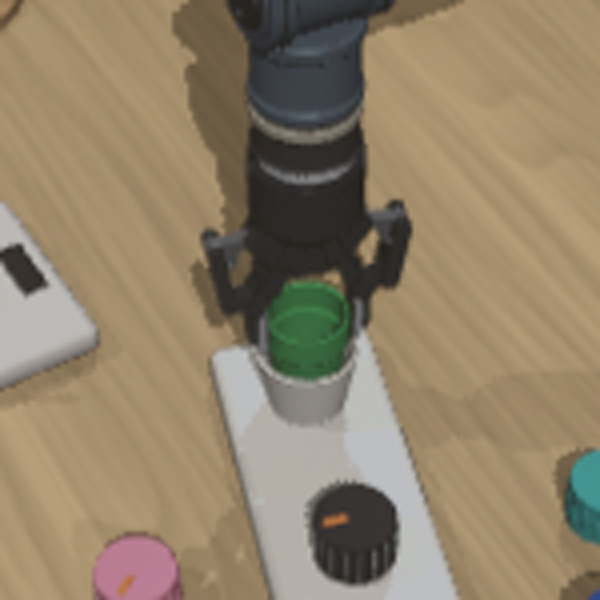

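It is seated: contact came at 0.103 (0.102 expected), with the band showing about 33 mm above the rim. Next: release, verify, and go to the cap.

Run:
```python
from h import *
env.let_go()
p=env.current_eef_pos(); env.move_straight([p[0],p[1],.20-ZO],feed=.25)
env.reach(T(CAP,.14),ori(134))
print(env.current_time(),env.current_joints().round(2) if hasattr(env.current_joints(),'round') else env.current_joints())
a=snap('scene','s5');W=cloud(a);c=a['color'].astype(int)
g=(c[...,1]>1.5*c[...,0])&(c[...,1]>1.5*c[...,2])&(c[...,1]>45)&(np.linalg.norm(W[...,:2]-COV,axis=2)<.07)
P=W[g];print('pot top z',np.percentile(P[:,2],[50,95,99]))
R=P[P[:,2]>.112];print(cv2.minEnclosingCircle(R[:,:2].astype(np.float32)))
cv2.imwrite('pics/g5.png',cv2.resize(a['color'][130:280,195:345,::-1],None,fx=4,fy=4,interpolation=cv2.INTER_CUBIC))
```

```text
17.4917 [ 0.19  0.28  0.15  1.45 -0.    0.99]
pot top z [0.10663475 0.12012262 0.12090766]
((0.5591491460800171, 0.041547633707523346), 0.02844109572470188)
```

View pics/g5.png

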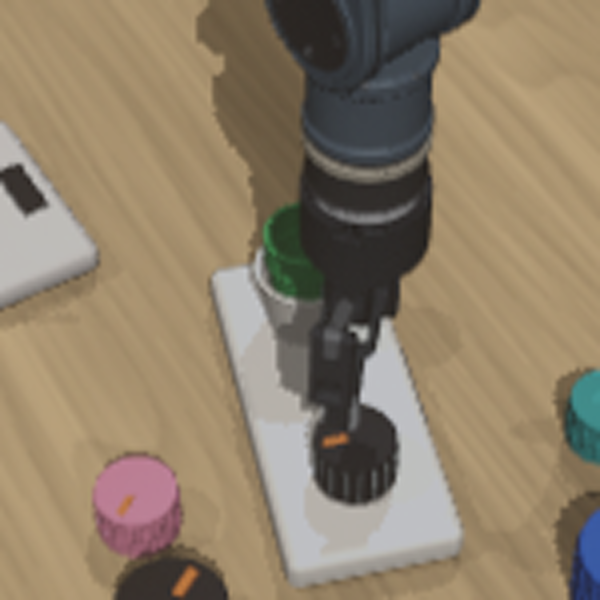

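The pot is home (top at z 0.120). Now grip the cap and try the first direction.

Run:
```python
from h import *
print(env.move_straight(T(CAP,.052),feed=.12,force_limit=12),env.current_eef_pos()[2]+ZO)
env.close_gripper(50); print('gap',env.current_finger_gap()*85,env.current_gripper_force(),env.current_wrist_force(),env.current_ft_torque())
for d in (3,6,9,12):
    env.move_straight(T(CAP,.052),ori(134+d),feed=.1)
    print(d,'yaw',np.rad2deg(env.current_ee_rot()[2]),'F',np.round(env.current_wrist_force(),1),'M',np.round(env.current_ft_torque(),2),env.current_time())
    if abs(env.current_ft_torque()[2])>.8: break
```

```text
False 0.05304468054627653
gap 54.313777891436594 53.103649858385324 [0.23501913 0.11065655 4.93556995] [ 0.02599234  0.09807386 -0.02506904]
3 yaw 137.02293785916447 F [-0.5  0.6  6.1] M [-0.01  0.19  0.05] 19.0667
6 yaw 140.0274472143674 F [-1.   0.5  5.5] M [0.13 0.29 0.  ] 19.3167
9 yaw 143.03121521113107 F [-1.3  0.1  6.2] M [0.02 0.42 0.02] 19.5667
12 yaw 146.03457627323627 F [-1.8  1.3  6.4] M [-0.    0.45 -0.02] 19.8167
```

It gives freely counter-clockwise (12° with no torque). I'll try the other way briefly and gently, as asked, then turn it loose.

Run:
```python
from h import *
M=lambda:env.current_ft_torque()[2]
def st(d):
    env.move_straight(T(CAP,.052),ori(134+d),feed=.1)
    print(d,'F',np.round(env.current_wrist_force(),1),'Mz',round(M(),2),env.current_time())
st(0)
for d in (-3,-5,-7,-8):
    st(d)
    if abs(M())>.3: break
```

```text
0 F [-0.  -0.9  5.3] Mz -0.08 20.175
-3 F [ 0.2 -0.4  5.2] Mz -0.02 20.425
-5 F [-0.5 -0.6  6.5] Mz 0.04 20.675
-7 F [-1.3 -1.   6.4] Mz 0.09 20.925
-8 F [-2.  -1.3  7.4] Mz 0.26 21.175
```

Run:
```python
from h import *
M=lambda:env.current_ft_torque()[2]
def st(d):
    env.move_straight(T(CAP,.052),ori(134+d),feed=.1)
    print(d,'F',np.round(env.current_wrist_force(),1),'Mz',round(M(),2),env.current_time())
st(-10)
if abs(M())<.6: st(-12)
if abs(M())>.5:
    for d in (0,20,40,50,54):
        st(d)
        if abs(M())>1 and d>0: break
    a=snap('scene','s6')
    cv2.imwrite('pics/g6.png',cv2.resize(a['color'][180:290,225:335,::-1],None,fx=5,fy=5,interpolation=cv2.INTER_CUBIC))
```

```text
-10 F [-1.8 -2.3  7.2] Mz 1.31 21.425
0 F [-1.9  0.   7.6] Mz 0.01 21.75
20 F [-3.9  0.2  7.8] Mz -0.07 22.25
40 F [-3.3 -1.5  7.6] Mz -0.03 22.75
50 F [-3.6 -1.   8.7] Mz -0.0 23.075
54 F [-2.7 -2.9  7.7] Mz -0.03 23.325
```

There is a hard stop clockwise (1.3 N·m), and counter-clockwise runs free to 54°. Lift gently.

Run:
```python
from h import *
r=env.move_straight(T(CAP,.060),feed=.03,force_limit=12)
print(r,env.current_eef_pos()[2]+ZO,np.round(env.current_wrist_force(),1),env.current_finger_gap()*85)
if not r:
    print(env.move_straight(T(CAP,.140),feed=.12,force_limit=12)); env.hold(.5)
    print(env.current_eef_pos()[2]+ZO,np.round(env.current_wrist_force(),1),env.current_finger_gap()*85,env.current_gripper_force(),env.current_time())
    a=snap('scene','s7')
    cv2.imwrite('pics/g7.png',cv2.resize(a['color'][130:280,195:345,::-1],None,fx=4,fy=4,interpolation=cv2.INTER_CUBIC))
```

```text
False 0.0596816330045461 [-0.8 -1.8  0. ] 54.406536142567504
False
0.1398105931122334 [ 0.2 -0.4 -1.3] 54.28845238751471 53.30237131565809 25.1083
```

View pics/g7.png

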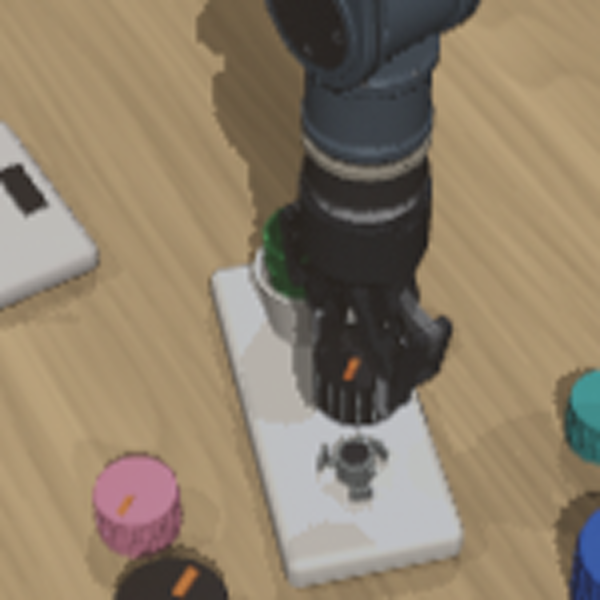

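The picture shows the cap in the gripper (scene 283,225), the bare neck with its lugs below (284,246), and the pot still in its place. I'll hand it in.

```bash
python3 -c "
from h import *
print(env.close_job())"
```

```text
the job is handed in; nothing more can be done
None
```

I handed the job in after about 25 s on the robot clock: the inner pot is home in the cover pot, and the filler cap, which stopped hard clockwise and came loose counter-clockwise, is held about 8 cm above its seat; the arm stayed clear of the router, mug and jar, though I took no final picture of them.

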